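Seat a notched shear blade on its locating pin and clamp it

TASK

Fit the notched blade (blue grip) into the aluminium blade holder: lay it flat in the channel, notch end towards the red clamp, and slide it along until the bottom of the notch bears against the brass locating pin, pressing it home with a light push of about 8 N and never pushing on the pin with more than 15 N. With the blade home, swing the red clamp down until its feet rest on the blade, and let go, leaving the blade against the pin. Leave the other things on the bench where they are.

Things in the scene. Friction and masses are not known exactly. Their poses are not given: they have to be found in the camera images.
- blade: Loose steel blade, 110 long (x) x 40 wide (y) x 6 mm, 0.2 kg, lying flat; origin at the centre of its underside, z up. Its +x end has an open notch 12 wide, 22 mm deep (bottom at x = +33; mouth widens to about 16); the dark -x end is the cutting edge. A blue grip rib on top runs along x: 36 long, 12 wide, 24 mm tall, centred at x = -22, top 30 mm above the underside. Lies on a 3 mm mat.
- grip (a point): Point in the blade's blue grip rib where to hold it: blade x = -22, y = 0, 20 mm above the underside; the rib is 12 mm wide there. Axes as the blade's.
- holder: Fixed aluminium blade holder, base 140 (x) x 70 (y) x 16 mm high; origin at the centre of its underside, z up. On it a channel along x, 45 mm wide between walls 8 high and 12.5 mm thick, from x = -70 to +50 mm, open at the -x end. The blade lies in it, its x along the holder's x, put in from above or the -x end and slid towards +x.
- bed (a point): Centre of the holder's bed (upper face, 16 mm above the bench); axes as the holder's. A firm brass locating pin, 8 mm diameter, 10 mm tall, stands on the channel's centre line, set anew each run anywhere from x = +8 to +32 mm from here. Its setting is not tracked: find it by feel or look. With the notch bottom against the pin, the blade's origin is 37 mm on the -x side of the pin.
- hinge (a point): Centre of the clamp's hinge axis, which runs along the holder's y, at holder x = +58, z = 26 mm; axes as the holder's. Two hinge ears beside it reach 36 mm above the bench, at holder x = +50 to +68, y = +-22 to +-32 mm.
- clamp (a joint): Angle of the red clamp (rad). 0: level, its two rubber feet on a laid blade (-0.08 with no blade); 1.4 to 1.8: standing open, as at the start. Closing swings its tip towards the holder's -x and down. It stays at any angle; about 2 N at the tip moves it. Arm 54 mm from hinge to tip, 30 wide, 10 mm thick with its pad; when closed it reaches back to holder x = +4 mm.
- clamp_pad (a point): Centre of the black rubber thumb pad on the upper (outer) face of the clamp near its tip, 40 mm from the hinge and 11.5 mm outward of the hinge axis; press here to close it. When closed it lies at x = +18, z = 37.5 mm in the holder's frame.
- blank: Loose blade blank without a notch, same size as the blade (110 x 40 x 6 mm) but with a yellow grip rib; not to be used, leave it. Origin at the centre of the underside. It and the blade lie in either of two places on a 3 mm green mat.
- specimen: Loose chipboard specimen, 50 x 50 x 18 mm; bystander. Origin under its centre.
- specimen_b: Loose chipboard specimen, 90 x 40 x 20 mm; bystander. Origin under its centre.
- dolly: Loose aluminium test dolly, foot 50 mm diameter, 28 mm tall; bystander. Origin under its centre.
- adhesive: Loose jar of adhesive, 44 mm diameter, 85 mm tall; bystander. Origin under its centre.
- tape: Loose orange ring, 90 mm diameter, 24 mm tall; bystander. Origin under its centre.
- driver: Loose screwdriver lying on the bench; bystander. Origin under its middle.
Not all that is in view belongs to the job. Leave any pink look-alike of the blade alone. Leave any purple look-alike of the holder alone.

How it is judged:
On the way, in this order (a step that is already met when the one before it is completed fails the run):
1. the blade lies flat in the channel, notch over the pin, and is pressed home against the pin with 3 to 15 N (z of blade in the frame of holder between 0.014 and 0.0178 m and angle between the x axis of blade and the x axis of holder, either way round below 0.1 rad and angle between the z axis of blade and the z axis of holder, either way round below 0.06 rad and x of pin_c0 in the frame of blade between 0.0345 and 0.0385 m and y of pin_c0 in the frame of blade between -0.004 and 0.004 m and contact force between blade and pin_c0 above 3 N), for 0.15 s.
2. the clamp is down on the blade, which is still home (z of blade in the frame of holder between 0.014 and 0.0178 m and angle between the x axis of blade and the x axis of holder, either way round below 0.1 rad and angle between the z axis of blade and the z axis of holder, either way round below 0.06 rad and x of pin_c0 in the frame of blade between 0.0345 and 0.0385 m and y of pin_c0 in the frame of blade between -0.004 and 0.004 m and value of joint clamp between -0.05 and 0.06 rad), for 0.2 s.
At the end, for the whole second after the job is handed in: The blade lies flat on the holder's bed (within 2 mm in height, 0.06 rad in tilt), along the channel within 0.1 rad, with the pin in its notch and the notch bottom within 1.5 mm of the pin; the clamp is shut on it (joint between -0.05 and 0.06 rad); the blade is at rest (all of step 2 and linear speed of blade below 0.01 m/s); the robot touches nothing.
It fails at once if the blade is pushed against the pin with more than 15 N (contact force between blade and pin_c0 above 15 N).
It fails at once if a bystander or the blade blank is moved by more than 30 mm (distance of any of blank, specimen, specimen_b, dolly, adhesive, tape, driver from where it was at the start of the episode above 0.03 m).
It also fails if it takes over 56 s, if anything falls off the work surface, if the arm or the gripper's body presses on something with over 40 N, if the wrist force passes 120 N, or if a joint passes its speed limit or range.

ROBOT

A 6-joint arm with a two-finger parallel gripper is mounted at the origin on the work surface. World frame = base frame: x ahead of the robot, y to its left, z up, the work surface at z = 0. Lengths are in m, angles in rad, forces in N, time in s.
With the tool pointing down it reaches from about 0.35 to 0.975 m from the base axis. Payload 4.9 kg.
Tool frame: the origin (TCP) lies between the finger pads; the fingertips stand 22 mm ahead of it and the grasp point (between the pads) lies 3 mm ahead of it; z points along the fingers, y is the line along which they close (so a half turn about z gives the same grasp; the last joint's range is limited). The gripper opens to 85 mm and grips with 20 to 120 N. Pads are 22 mm wide; open, the fingers measure 114 mm over their backs; the gripper's body (76 mm by 85 mm) begins 54 mm behind the grasp point. The pads swing forward as they close: fully open they stand 13 mm farther back than shut.
Start: joints at [1.034, 0.053, 1.613, -0, 1.476, -0.119], TCP at [0.254, 0.571, 0.253] pointing down, gripper open.
Joint ranges: [-3.01, 3.01], [-1.01, 2.22], [0.06, 2.58], [-1.02, 4.17], [0.09, 2.62], [-3.14, 3.14]. Speed limits (rad/s): [2.57, 2.57, 3.14, 3.14, 3.14, 3.14].

INTERFACE

Orientations are given as a unit quaternion [w, x, y, z].
In Python, from plant import state, grab_frame, get_calibration, job_done, recognise, regions_of gives the robot as it stands.
- The arm moves only by the tool apply_moves, never from a script. Its argument "targets" is a list of rows, each an object with "translation": the shift along the tool's x, y, z normalised to -1 to 1, where 1 is 100 mm, a list of three; "twist": the turn about the tool's z normalised to -1 to 1, where 1 is 0.1 rad; "hand": the opening, from 0 (shut) to 1 (fully open). A call has 1 to 8 rows; each row shifts and turns the commanded pose from where the row before left it, along the tool's axes as they then stand; what a row does not reach is not made up. A row lasts 1/10 s, in which the tool goes at most 50 mm and 8.59 degrees, less where a joint would pass 70% of its speed; a pose out of reach is approached as far as the arm can. A call with a number of a shift or a turn outside -1 to 1 is refused whole. A call with a gripper value outside its range is refused whole. The fingers move at their own pace and stop on an object; the grip force is fixed at half the most. Time passes only in rows, so rows that do not move let the fingers close. It gives the time, the measured TCP pose, the force, the opening and the grip force at its end, in the units of the state.
- state(): the state, without advancing time (a new reading comes with each control period).
- grab_frame(name): name is "scene" or "side" or "wrist"; returns the picture (420x560x3 uint8, red, green, blue); there is no depth.
- get_calibration(name): a dict with "camera_matrix" (3x3 intrinsics, pixels), "D" ([k1, k2, p1, p2, k3] as OpenCV has them; the pictures are not rectified), "pose" (4x4, takes a point from camera to world coordinates). Camera axes: x right, y up, looking along -z (the intrinsics and any distortion apply to the point x, -y, -z); pixel columns grow to the right and rows downward; lengths in m; the calibration is good to about 2 mm. A picture is of the moment at which its call begins: read the wrist's pose just before it. get_calibration takes no time and is no camera call; for the wrist camera it gives the pose at the moment of the call.
- job_done(): hands the job in; it is judged then, once.
Trained networks look in the newest picture that a camera, given by its name, has taken for a name from the list of things; names that differ only in an ending like _2 or _b are one class to them, and where a whole thing is asked for, a point or a joint stands for the part that bears it (a point fixed in the world has none). Each returns a list of dicts, best first, with "score" (0 to 1); they miss things now and then, are a little off and sometimes report something else, mostly with a low value. They report only what shows in the picture. A call takes as long as a camera call. They do not tell look-alikes from the thing itself.
- recognise(camera, query): "point" ([x, y, z] in m, in world coordinates, good to about 4 mm: the middle of the surface that is visible of it).
- regions_of(camera, query): "pixels" (420x560 bool, what is visible of it).
The state is a dict: "time": time; "joint_pos": joint angles; "joint_vel": joint speeds; "joint_efforts": joint torques, N m; "tool_pos": TCP position; "tool_rot": TCP orientation; "contact_force": force on the tool from outside, world axes, zero at the start; "ft_torque": the same for the moment, N m; "gripper_width": opening from 0.0 (shut) to 1.0 (fully open); "grasp_force": force on a finger pad.
Only numpy, scipy, OpenCV 4.12 (cv2) and the standard library are available. Lean on these libraries where they do the work, as an engineer would, in place of code of your own. Each camera call takes 0.05 s, during which the arm holds its last target. There are 200 camera calls.

## Working session

There is one attempt and no reset: what is moved stays moved. The work goes in short steps, Python scripts to look and compute and a tool call to move; the robot and the scene stay as the last step left them, time stands still between calls to the robot, and variables do not carry over. Pictures are saved under pics/ and viewed, at most 14 in all, crops included, and the job is handed in when it is done.

Besides the shell and the picture viewer there is one more tool, called after "Request:" as a command line: name --argument value ..., lists and objects as JSON in quotes. apply_moves: Moves the arm, as the interface text tells. Its arguments: {"type":"object","properties":{"targets":{"type":"array"}},"required":["targets"]}

```bash
ls; mkdir -p pics; python3 - <<'E'
from plant import *
import cv2,numpy as np
a=grab_frame("scene");b=grab_frame("side")
cv2.imwrite("pics/a.png",a[:,:,::-1]);cv2.imwrite("pics/b.png",b[:,:,::-1])
for c in("scene","side"):
  for q in("blade","grip","holder","clamp","blank","clamp_pad","bed"):
    print(c,q,[(round(d["score"],2),np.round(d["point"],3).tolist()) for d in recognise(c,q)[:4]])
s=state();print(s)
for c in("scene","side"):print(get_calibration(c))
E
```

```text
pics
scene blade [(0.95, [0.489, 0.252, 0.009]), (0.82, [0.271, 0.299, 0.005]), (0.7, [0.638, 0.532, 0.005])]
scene grip [(0.79, [0.482, 0.255, 0.01]), (0.72, [0.578, -0.088, 0.019]), (0.62, [0.636, 0.531, 0.005])]
scene holder [(0.72, [0.539, -0.261, 0.017])]
scene clamp [(0.56, [0.416, 0.422, 0.02]), (0.45, [0.513, -0.258, 0.035]), (0.4, [0.524, -0.073, 0.055])]
scene blank [(0.85, [0.636, 0.211, 0.008]), (0.58, [0.489, 0.253, 0.01])]
scene clamp_pad [(0.63, [0.488, 0.252, 0.009]), (0.56, [0.518, -0.066, 0.054]), (0.44, [0.517, -0.257, 0.03])]
scene bed [(0.85, [0.576, -0.09, 0.021]), (0.81, [0.544, -0.261, 0.017])]
side blade [(0.76, [0.472, 0.238, 0.006]), (0.76, [0.26, 0.284, 0.007])]
side grip [(0.79, [0.473, 0.244, 0.011]), (0.78, [0.259, 0.284, 0.006]), (0.54, [0.625, 0.526, 0.007])]
side holder [(0.8, [0.528, -0.282, 0.02]), (0.62, [0.573, -0.105, 0.019])]
side clamp [(0.87, [0.512, -0.262, 0.033]), (0.68, [0.513, -0.085, 0.064])]
side blank [(0.67, [0.622, 0.197, 0.011])]
side clamp_pad [(0.53, [0.51, -0.265, 0.034])]
side bed [(0.95, [0.572, -0.105, 0.016]), (0.76, [0.526,
[... 1036 characters left out ...]
  1.14330064],
       [ 0.50267616, -0.47304222,  0.72356598,  1.10878489],
       [ 0.00436224,  0.83837802,  0.54507179,  0.88373756],
       [ 0.        ,  0.        ,  0.        ,  1.        ]])}
{'camera_matrix': array([[389.96118594,   0.        , 279.71815081],
       [  0.        , 389.96118594, 211.9274422 ],
       [  0.        ,   0.        ,   1.        ]]), 'D': array([0.00312627, 0.        , 0.        , 0.        , 0.        ]), 'pose': array([[ 0.7029507 ,  0.47294832, -0.53120637, -0.05871482],
       [-0.71105509,  0.48428077, -0.5097772 , -0.49480366],
       [ 0.01615476,  0.73606524,  0.67671781,  0.80620672],
       [ 0.        ,  0.        ,  0.        ,  1.        ]])}
```

View pics/a.png

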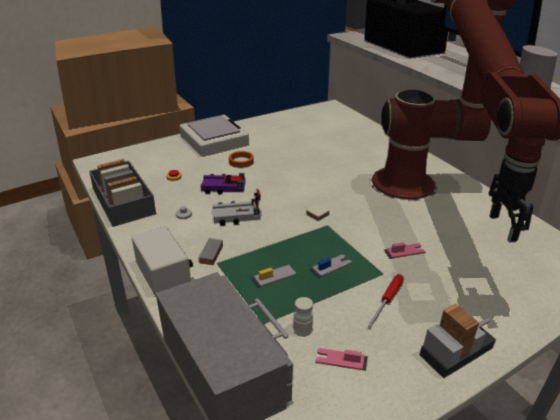

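View pics/b.png

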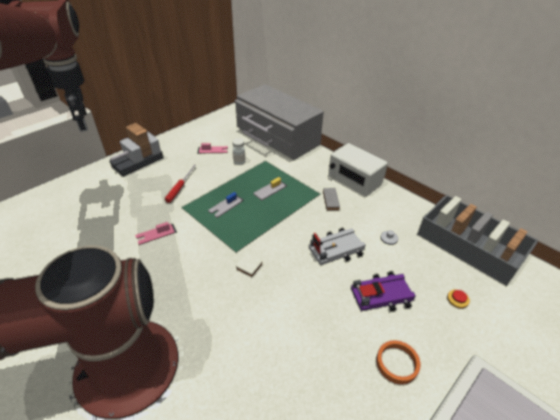

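The scene picture shows three notched blades: blue grip at (332,265), pink at (405,250) and pink at (343,358). The yellow blank is at (273,275). Only the blue one on the green mat fits the description. The aluminium holder is at (236,210), with its red clamp standing open at (257,197). The purple look-alike holder is at (223,183). Next I'll move the wrist camera over the blade.

```bash
cat > h.py <<'E'
from plant import *
import cv2,numpy as np
from scipy.spatial.transform import Rotation as R
def rot(s): w,x,y,z=s["tool_rot"]; return R.from_quat([x,y,z,w]).as_matrix()
def totool(d,s=None):
    s=s or state(); return rot(s).T@np.asarray(d)
F=np.diag([1,-1,-1.])
def proj(c,P):
    K,D,T=c["camera_matrix"],c["D"],c["pose"]
    q=(np.atleast_2d(P)-T[:3,3])@T[:3,:3]@F
    return cv2.projectPoints(q,np.zeros(3),np.zeros(3),K,D)[0][:,0]
def unproj(c,uv,z):
    K,D,T=c["camera_matrix"],c["D"],c["pose"]
    n=cv2.undistortPoints(np.float64(uv).reshape(-1,1,2),K,D)[:,0]
    d=np.c_[n,np.ones(len(n))]@F@T[:3,:3].T; o=T[:3,3]
    return o+d*((z-o[2])/d[:,2])[:,None]
E
python3 - <<'E'
from h import *
s=state();c=get_calibration("wrist");print(c["camera_matrix"],c["D"],np.round(c["pose"],3));print(rot(s).round(3))
T=c["pose"];print("cam in tool",totool(T[:3,3]-s["tool_pos"]).round(3),totool(-T[:3,2]).round(3), totool(T[:3,0]).round(3))
print(totool(np.array([.489,.252,.25])-s["tool_pos"]))
E
```

```text
[[295.39729828   0.         283.50307383]
 [  0.         295.39729828 208.56602926]
 [  0.           0.           1.        ]] [-0.02269092  0.          0.          0.          0.        ] [[ 0.406 -0.879 -0.251  0.19 ]
 [ 0.914  0.391  0.111  0.599]
 [ 0.001 -0.274  0.962  0.374]
 [ 0.     0.     0.     1.   ]]
[[-0.914  0.406  0.   ]
 [ 0.406  0.914  0.   ]
 [-0.     0.    -1.   ]]
cam in tool [ 0.069 -0.    -0.12 ] [-0.274  0.     0.962] [-0.  1. -0.]
[-0.34470146 -0.19625335  0.00334331]
```

Request:
apply_moves --targets '[{"translation":[-0.43,-0.25,0],"twist":0,"hand":1},{"translation":[-0.43,-0.25,0],"twist":0,"hand":1},{"translation":[-0.43,-0.25,0.05],"twist":0,"hand":1},{"translation":[-0.43,-0.25,0.1],"twist":0,"hand":1},{"translation":[-0.43,-0.25,0.1],"twist":0,"hand":1},{"translation":[-0.43,-0.25,0.1],"twist":0,"hand":1},{"translation":[-0.43,-0.25,0.1],"twist":0,"hand":1},{"translation":[-0.43,-0.22,0.1],"twist":0,"hand":1}]'

```text
time: 1.6
tool_pos: [0.4872, 0.2521, 0.1989]
tool_rot: [0.0, 0.207, 0.978, 0.0]
contact_force: [0.7, 0.9, 0.0]
gripper_width: 1.0
grasp_force: 0.0
```

Request:
apply_moves --targets '[{"translation":[0,0,0.1],"twist":0,"hand":1},{"translation":[0,0,0],"twist":0,"hand":1},{"translation":[0,0,0],"twist":0,"hand":1}]'

```text
time: 1.9
tool_pos: [0.4858, 0.2546, 0.1888]
tool_rot: [-0.0, 0.207, 0.978, 0.0]
contact_force: [0.9, 0.1, 0.4]
gripper_width: 0.999
grasp_force: 0.0
```

```bash
python3 - <<'E'
from h import *
s=state();c=get_calibration("wrist");a=grab_frame("wrist");cv2.imwrite("pics/w1.png",a[:,:,::-1])
print(s["tool_pos"],s["time"])
for q in("blade","grip","blank"):
    print(q,[(round(d["score"],2),np.round(d["point"],3).tolist(),proj(c,d["point"]).round()) for d in recognise("wrist",q)[:4]])
hsv=cv2.cvtColor(a,cv2.COLOR_RGB2HSV);m=cv2.inRange(hsv,(105,120,40),(130,255,255))
n,l,st,ce=cv2.connectedComponentsWithStats(m)
for i in range(1,n):
  if st[i,4]>60: print(st[i],ce[i],unproj(c,ce[i],.03))
E
```

```text
[0.48581068 0.25457073 0.18879821] 1.9
blade [(0.96, [0.476, 0.246, 0.008], array([[272., 188.]])), (0.71, [0.301, 0.273, -0.003], array([[221.,   5.]])), (0.68, [0.647, 0.502, 0.003], array([[543., 233.]]))]
grip [(0.71, [0.475, 0.25, 0.01], array([[275., 186.]])), (0.66, [0.308, 0.274, 0.002], array([[224.,  11.]])), (0.58, [0.649, 0.503, 0.002], array([[543., 235.]])), (0.42, [0.403, 0.406, 0.022], array([[402.,  45.]]))]
blank [(0.74, [0.611, 0.208, 0.009], array([[290., 305.]]))]
[269 191  24  38 456] [280.48245614 209.25      ] [[0.49451912 0.24734577 0.03      ]]
```

View pics/w1.png

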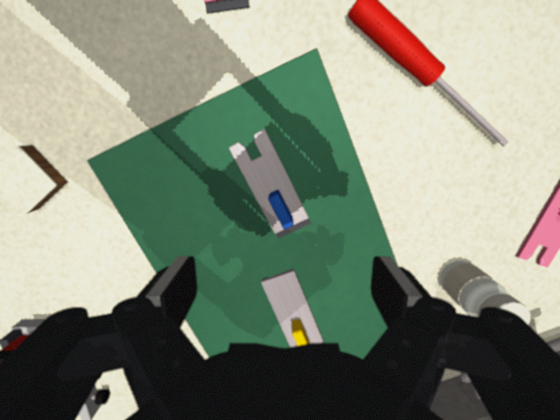

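The wrist view shows the blue-gripped blade alone, with its rib at (280,209) and its notch at (252,145). The yellow blank is below it at (295,310), and the pink one at (540,220) is off the mat. Next I'll fit the blade's pose and take an enlarged crop to confirm.

```bash
cat >> h.py <<'E'
def rect(m,c,z):
    cs,_=cv2.findContours(m.astype(np.uint8),0,2); k=max(cs,key=cv2.contourArea)[:,0]
    P=unproj(c,k,z)[:,:2]
    return cv2.minAreaRect(np.float32(P*1000))
def tg(d,yawdes=None):
    s=state();print("tool-shift/100mm",(totool(d,s)*10).round(3))
E
python3 - <<'E'
from h import *
s=state();c=get_calibration("wrist");a=grab_frame("wrist")
r=regions_of("wrist","blade")
for d in r[:2]:
  m=d["pixels"];print(d["score"],m.sum(),np.argwhere(m).mean(0),rect(m,c,.009))
m=r[0]["pixels"]
cv2.imwrite("pics/w1c.png",cv2.resize(a[110:260,190:360,::-1],None,fx=4,fy=4,interpolation=cv2.INTER_CUBIC))
v=a[110:260,190:360];
b=cv2.boxPoints(rect(m,c,.009));print(b, proj(c,np.c_[b/1000,[.009]*4]).round(1))
hsv=cv2.cvtColor(a,cv2.COLOR_RGB2HSV);mb=cv2.inRange(hsv,(105,120,40),(130,255,255))
print(cv2.minAreaRect(np.argwhere(mb>0)[:,::-1].astype(np.float32)))
x=s["tool_rot"];R_=rot(s);print("tool x yaw",np.arctan2(R_[1,0],R_[0,0]))
E
```

```text
0.94 456 [  4.76535088 224.28070175] ((308.12518310546875, 277.3244323730469), (40.116355895996094, 9.544143676757812), 65.85196685791016)
0.74 1976 [230.6437247  543.28896761] ((636.8330078125, 511.06170654296875), (46.420379638671875, 94.66593170166016), 46.74977493286133)
[[295.565   260.97375]
 [304.27393 257.06927]
 [320.68536 293.6751 ]
 [311.97644 297.5796 ]] [[202.9   0. ]
 [203.6  12. ]
 [248.2  12. ]
 [247.9   0. ]]
((279.70001220703125, 208.9000244140625), (38.013153076171875, 12.074766159057617), 63.43495178222656)
tool x yaw 2.7259132952733043
```

View pics/w1c.png

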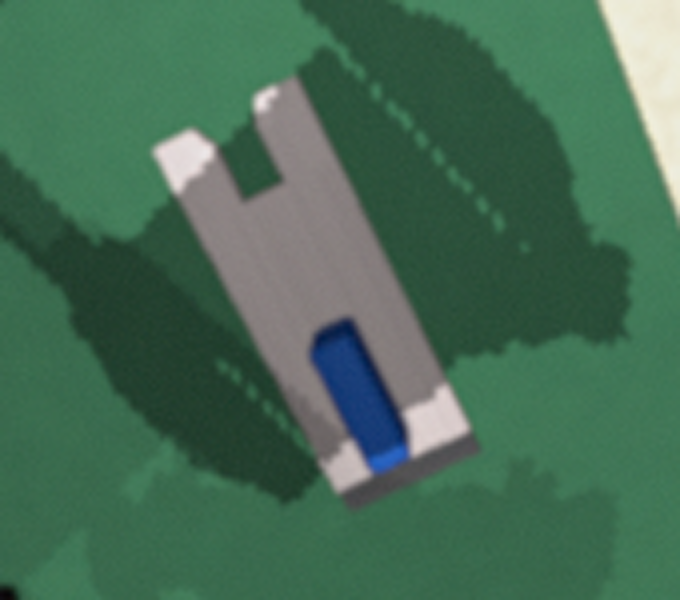

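The crop confirms it: blue rib, notch at crop (250,170), dark cutting edge at crop (415,480). The blade's corners are at crop (154,150), (298,77), (480,447) and (350,510).

```bash
python3 - <<'E'
from h import *
s=state();c=get_calibration("wrist")
k=np.array([[154,150],[298,77],[480,447],[350,510],[244,202],[283,181]])/4+[190,110]-.4
P=unproj(c,k,.009)[:,:2];print(P.round(4))
print([np.linalg.norm(P[i]-P[j]).round(4) for i,j in((0,1),(1,2),(2,3),(3,0))])
ax=(P[0]+P[1]-P[2]-P[3]);ax/=np.linalg.norm(ax);cen=P[:4].mean(0)
# rib top ends (crop) at z .033
rib=unproj(c,np.array([[349,320],[318,350],[408,450],[372,470]])/4+[190,110]-.4,.033)[:,:2]
print("rib top",rib.round(4),rib.mean(0))
g=cen-.022*ax
nb=P[4:].mean(0);print("notch bottom local",(nb-cen)@ax)
yaw=np.arctan2(ax[1],ax[0]);print("cen",cen,"yaw",yaw,"grip",g)
R_=rot(s);ty=np.arctan2(R_[1,0],R_[0,0]);print("dyaw world",yaw-ty)
print("shift",totool(np.r_[g,.12]-s["tool_pos"])*10)
E
```

```text
[[0.4204 0.2234]
 [0.419  0.2637]
 [0.5257 0.268 ]
 [0.5281 0.2287]
 [0.4412 0.2384]
 [0.4405 0.2496]]
[np.float64(0.0404), np.float64(0.1068), np.float64(0.0393), np.float64(0.1078)]
rib top [[0.4752 0.2527]
 [0.4789 0.2429]
 [0.511  0.2526]
 [0.5122 0.2424]] [0.49434557 0.24763996]
notch bottom local 0.032504580268480195
cen [0.47329666 0.24594504] yaw -3.096789995903437 grip [0.49527459 0.24693037]
dyaw world -5.8222717053782045
shift [-0.11528747 -0.03615678  0.69499508]
```

Request:
apply_moves --targets '[{"translation":[0,0,0],"twist":-0.92,"hand":0.5},{"translation":[0,0,0],"twist":-0.92,"hand":0.5},{"translation":[0,0,0],"twist":-0.92,"hand":0.5},{"translation":[0,0,0],"twist":-0.92,"hand":0.5},{"translation":[0,0,0],"twist":-0.93,"hand":0.5},{"translation":[-0.09,-0.08,0.4],"twist":0,"hand":0.5},{"translation":[0,0,0.4],"twist":0,"hand":0.5},{"translation":[0,0,0],"twist":0,"hand":0.5}]'

```text
time: 3.0
tool_pos: [0.4914, 0.2451, 0.1029]
tool_rot: [-0.006, -0.022, 1.0, -0.002]
contact_force: [-1.1, -0.7, -1.1]
gripper_width: 0.505
grasp_force: 0.0
```

```bash
python3 - <<'E'
from h import *
s=state();c=get_calibration("wrist");a=grab_frame("wrist");cv2.imwrite("pics/w2.png",a[:,:,::-1])
R_=rot(s);print(s["tool_pos"],s["gripper_width"],np.arctan2(R_[1,0],R_[0,0]))
hsv=cv2.cvtColor(a,cv2.COLOR_RGB2HSV);mb=cv2.inRange(hsv,(105,120,40),(130,255,255))
print(cv2.minAreaRect(np.argwhere(mb>0)[:,::-1].astype(np.float32)))
n,l,st,ce=cv2.connectedComponentsWithStats(mb);print(st[1:][st[1:,4]>50])
g=np.array([.4953,.2469,.033]);print(proj(c,g),"shift",totool(np.r_[g[:2],.035]-s["tool_pos"])*10)
E
```

```text
[0.49139564 0.2450893  0.10289039] 0.5047642008685422 -3.098110632008037
((286.0, 233.0), (54.0, 16.0), 90.0)
[[278 206  17  55 846]]
[[286.58586865 236.37074362]] shift [-0.04423442  0.01763884  0.67859776]
```

View pics/w2.png

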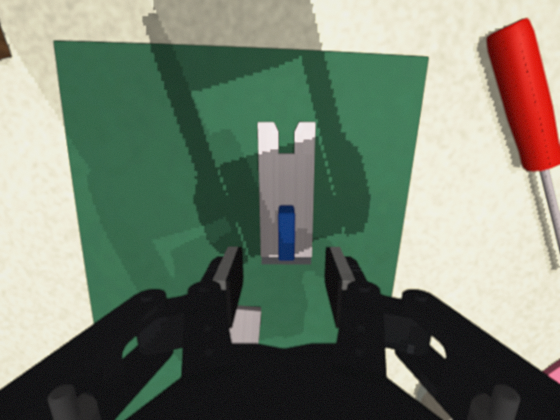

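The rib is centred between the fingers at (286,233) and aligned with them, so I'll go down and grip.

Request:
apply_moves --targets '[{"translation":[-0.04,0.02,0.3],"twist":0,"hand":0.5},{"translation":[0,0,0.27],"twist":0,"hand":0.5},{"translation":[0,0,0.1],"twist":0,"hand":0.5},{"translation":[0,0,0],"twist":0,"hand":0.5},{"translation":[0,0,0],"twist":0,"hand":0.5}]'

```text
time: 3.55
tool_pos: [0.5009, 0.2491, 0.044]
tool_rot: [0.001, -0.022, 1.0, 0.0]
contact_force: [1.1, -0.5, -0.1]
gripper_width: 0.5
grasp_force: 0.0
```

Request:
apply_moves --targets '[{"translation":[0,0,0],"twist":0,"hand":0},{"translation":[0,0,0],"twist":0,"hand":0},{"translation":[0,0,0],"twist":0,"hand":0},{"translation":[0,0,0],"twist":0,"hand":0},{"translation":[0,0,0],"twist":0,"hand":0},{"translation":[0,0,0],"twist":0,"hand":0}]'

```text
time: 4.15
tool_pos: [0.501, 0.2488, 0.0438]
tool_rot: [0.001, -0.022, 1.0, 0.0]
contact_force: [-1.4, -0.8, 7.4]
gripper_width: 0.116
grasp_force: 61.8
```

The grip is 9 mm too high and 6 mm off along the rib, so I'll re-grip.

Request:
apply_moves --targets '[{"translation":[0,0,0],"twist":0,"hand":0.4},{"translation":[0,0,0],"twist":0,"hand":0.4},{"translation":[0,0,0],"twist":0,"hand":0.4},{"translation":[0.05,0,0.04],"twist":0,"hand":0.4},{"translation":[0,0,0.03],"twist":0,"hand":0.4},{"translation":[0,0,0],"twist":0,"hand":0.4},{"translation":[0,0,0],"twist":0,"hand":0.4}]'

```text
time: 4.85
tool_pos: [0.4944, 0.2482, 0.0345]
tool_rot: [-0.0, -0.022, 1.0, -0.0]
contact_force: [0.3, -0.6, -0.1]
gripper_width: 0.403
grasp_force: 0.0
```

Request:
apply_moves --targets '[{"translation":[0,0,0],"twist":0,"hand":0},{"translation":[0,0,0],"twist":0,"hand":0},{"translation":[0,0,0],"twist":0,"hand":0},{"translation":[0,0,0],"twist":0,"hand":0},{"translation":[0,0,0],"twist":0,"hand":0},{"translation":[0,0,0],"twist":0,"hand":0}]'

```text
time: 5.45
tool_pos: [0.495, 0.2484, 0.0352]
tool_rot: [0.0, -0.022, 1.0, 0.0]
contact_force: [0.8, 0.4, 1.4]
gripper_width: 0.126
grasp_force: 61.6
```

Request:
apply_moves --targets '[{"translation":[0,0,-0.3],"twist":0,"hand":0},{"translation":[0,0,-0.4],"twist":0,"hand":0},{"translation":[0,0,-0.4],"twist":0,"hand":0},{"translation":[0,0,-0.3],"twist":0,"hand":0},{"translation":[0,0,0],"twist":0,"hand":0}]'

```text
time: 5.95
tool_pos: [0.4972, 0.2492, 0.1801]
tool_rot: [0.004, -0.022, 1.0, 0.001]
contact_force: [0.4, -0.7, -1.5]
gripper_width: 0.121
grasp_force: 61.3
```

```bash
python3 - <<'E'
from h import *
s=state();print(s["tool_pos"],s["gripper_width"],s["grasp_force"])
for n,px in(("scene",[[135,255],[190,290],[160,300],[236,212]]),("side",[[330,175],[385,190],[337,245]])):
  print(n,unproj(get_calibration(n),px,0.01).round(3).tolist())
a=grab_frame("scene");b=grab_frame("side")
A=cv2.resize(a[180:240,190:280,::-1],None,fx=6,fy=6,interpolation=cv2.INTER_CUBIC)
B=cv2.resize(b[220:275,295:385,::-1],None,fx=6,fy=6,interpolation=cv2.INTER_CUBIC)
cv2.imwrite("pics/ab.png",np.vstack([A[:300],B[:300]]))
E
```

```text
[0.49720038 0.24917195 0.1800968 ] 0.12141205196597653 61.28323316574097
scene [[0.914, -0.049, 0.01], [0.836, 0.156, 0.01], [0.915, 0.155, 0.01], [0.578, -0.103, 0.01]]
side [[0.819, 0.116, 0.01], [0.885, -0.059, 0.01], [0.584, -0.101, 0.01]]
```

View pics/ab.png

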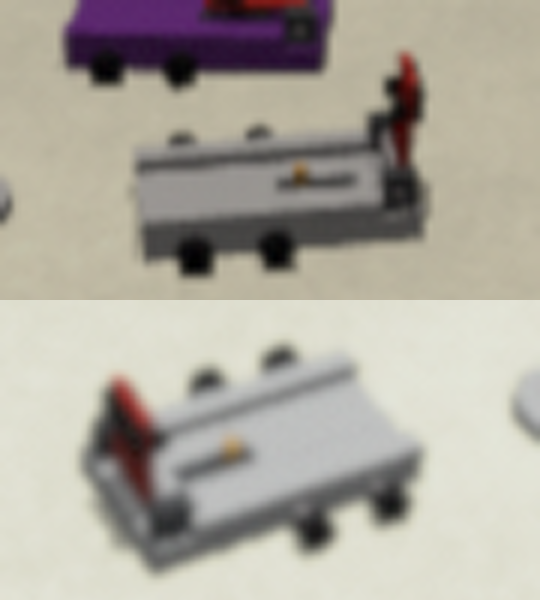

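The aluminium holder shows clearly: pin at scene crop (300,172), clamp open at its right end, purple look-alike separate. I'll get a rough pose from these pixels.

```bash
python3 - <<'E'
from h import *
S=get_calibration("scene");D=get_calibration("side")
f=lambda k:np.array(k)/6+[190,180]-.4
g=lambda k:(np.array(k)-[0,300])/6+[295,220]-.4
e=unproj(S,f([[145,262],[422,237]]),0);print(e);d=e[1]-e[0];print(np.hypot(*d[:2]),np.arctan2(d[1],d[0]))
e=unproj(D,g([[420,480],[155,570]]),0);print(e);d=e[1]-e[0];print(np.hypot(*d[:2]),np.arctan2(d[1],d[0]))
print("pin",unproj(S,f([[300,165]]),.026),unproj(D,g([[233,443]]),.026))
E
```

```text
[[ 0.65633232 -0.09548994  0.        ]
 [ 0.52675629 -0.04687383  0.        ]]
0.13839607573765053 2.7826522188208935
[[ 0.63290198 -0.16090872  0.        ]
 [ 0.50417997 -0.1094853   0.        ]]
0.1386135791006708 2.761524283158969
pin [[ 0.56714336 -0.10000362  0.026     ]] [[ 0.5682716  -0.09859918  0.026     ]]
```

Request:
apply_moves --targets '[{"translation":[0,0,0],"twist":0.83,"hand":0},{"translation":[0,0,0],"twist":0.83,"hand":0},{"translation":[0,0,0],"twist":0.83,"hand":0},{"translation":[0,0,0],"twist":0.83,"hand":0},{"translation":[0,0,0],"twist":0.83,"hand":0},{"translation":[-0.2,-0.17,0],"twist":0,"hand":0},{"translation":[-0.32,-0.28,0],"twist":0,"hand":0},{"translation":[-0.32,-0.28,0],"twist":0,"hand":0}]'

```text
time: 6.85
tool_pos: [0.5447, 0.1488, 0.171]
tool_rot: [-0.003, 0.184, 0.983, -0.001]
contact_force: [-0.4, 0.7, -1.9]
gripper_width: 0.121
grasp_force: 61.1
```

Request:
apply_moves --targets '[{"translation":[-0.32,-0.28,0],"twist":0,"hand":0},{"translation":[-0.32,-0.28,0],"twist":0,"hand":0},{"translation":[-0.32,-0.28,0],"twist":0,"hand":0},{"translation":[-0.32,-0.28,0],"twist":0,"hand":0},{"translation":[-0.32,-0.28,0.1],"twist":0,"hand":0},{"translation":[-0.32,-0.28,0.2],"twist":0,"hand":0},{"translation":[-0.3,-0.28,0],"twist":0,"hand":0},{"translation":[-0.3,-0.28,0],"twist":0,"hand":0}]'

```text
time: 7.65
tool_pos: [0.6976, -0.1513, 0.1388]
tool_rot: [-0.004, 0.185, 0.983, 0.001]
contact_force: [1.0, 0.6, -1.3]
gripper_width: 0.122
grasp_force: 61.0
```

Request:
apply_moves --targets '[{"translation":[0,0,0],"twist":0,"hand":0},{"translation":[0,0,0],"twist":0,"hand":0},{"translation":[0,0,0],"twist":0,"hand":0}]'

```text
time: 7.95
tool_pos: [0.6983, -0.1494, 0.1421]
tool_rot: [-0.002, 0.185, 0.983, 0.0]
contact_force: [0.1, -0.6, -1.6]
gripper_width: 0.121
grasp_force: 61.1
```

```bash
python3 - <<'E'
from h import *
s=state();c=get_calibration("wrist");a=grab_frame("wrist");cv2.imwrite("pics/w3.png",cv2.resize(a[:,:,::-1],(800,600),interpolation=cv2.INTER_CUBIC))
R_=rot(s);print(s["tool_pos"],np.arctan2(R_[1,0],R_[0,0]),R_.round(4),s["gripper_width"])
E
```

```text
[ 0.69830048 -0.14936752  0.14214191] 2.770317780024812 [[-9.319e-01  3.628e-01 -4.200e-03]
 [ 3.628e-01  9.319e-01  1.700e-03]
 [ 4.500e-03  1.000e-04 -1.000e+00]] 0.12145620745019171
```

View pics/w3.png

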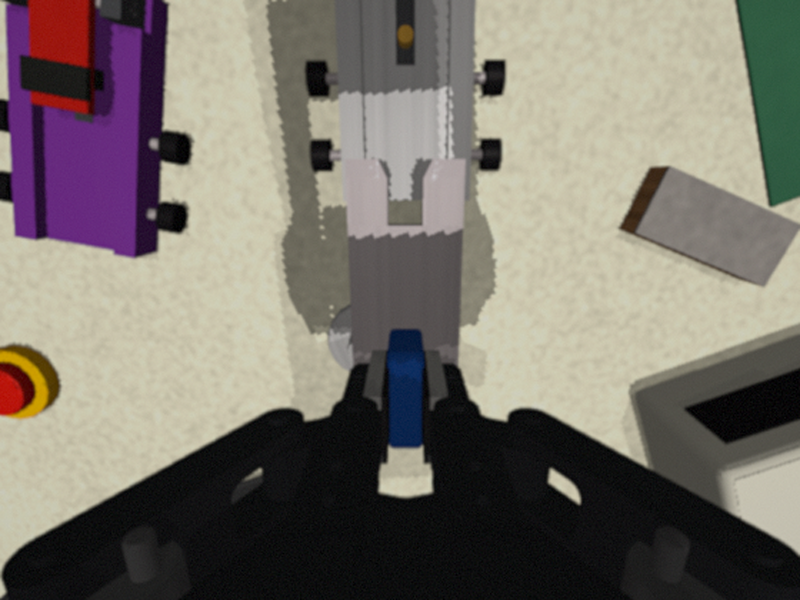

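The blade is held straight, with its notch bottom at (405,225). The pin is ahead at (405,33) and the channel edges are at x=336–341 and 474. The purple look-alike is at left, and the dolly is under the blade at (340,335). Now I'll compute the offsets.

```bash
python3 - <<'E'
from h import *
s=state();c=get_calibration("wrist");k=.7
R_=rot(s);p=s["tool_pos"]
L=lambda uv,z:((unproj(c,(np.array(uv)+.5)*k-.5,z)-p)@R_*1000).round(1)
print("blade top corners/notch",L([[345,163],[466,160],[389,225],[423,225]],p[2]-.026))
print("pin top",L([[405,33]],.026))
print("wall outer edges top L",L([[335,2],[340,150]],.024),"R",L([[474,2],[475,90],[474,150]],.024))
E
```

```text
blade top corners/notch [[ 74.  -20.1  26.2]
 [ 75.   20.   26.2]
 [ 53.6  -5.7  26.2]
 [ 53.6   6.   26.2]]
pin top [[139.4  -0.2 117.4]]
wall outer edges top L [[154.  -35.  119.4]
 [ 83.8 -35.2 119.2]] R [[154.   34.1 119.4]
 [113.5  36.2 119.3]
 [ 83.8  36.9 119.2]]
```

Everything lines up laterally within 0.5 mm, with about 82 mm of travel to home. I'll go forward 70 mm, then down.

Request:
apply_moves --targets '[{"translation":[0.25,0,0],"twist":0,"hand":0},{"translation":[0.3,0,0],"twist":0,"hand":0},{"translation":[0.15,0,0.2],"twist":0,"hand":0},{"translation":[0,0,0.3],"twist":0,"hand":0},{"translation":[0,0,0.2],"twist":0,"hand":0},{"translation":[0,0,0],"twist":0,"hand":0},{"translation":[0,0,0],"twist":0,"hand":0},{"translation":[0,0,0],"twist":0,"hand":0}]'

```text
time: 8.8
tool_pos: [0.6357, -0.125, 0.0768]
tool_rot: [0.001, 0.185, 0.983, -0.0]
contact_force: [0.3, 0.8, -2.2]
gripper_width: 0.125
grasp_force: 61.0
```

```bash
python3 - <<'E'
from h import *
s=state();c=get_calibration("wrist");a=grab_frame("wrist");cv2.imwrite("pics/w4.png",cv2.resize(a[:300,130:430,::-1],(600,600),interpolation=cv2.INTER_CUBIC))
R_=rot(s);p=s["tool_pos"];print(p,np.arctan2(R_[1,0],R_[0,0]),R_[2].round(4),s["contact_force"])
print(totool(np.array([.69830048,-.14936752,.14214191])-p)*1000)
E
```

```text
[ 0.6356999  -0.12495638  0.07683399] 2.7704573164237085 [-3.e-03  2.e-04 -1.e+00] [ 0.34587335  0.81902393 -2.19784073]
[-6.74131093e+01 -2.01482913e-02 -6.50794414e+01]
```

View pics/w4.png

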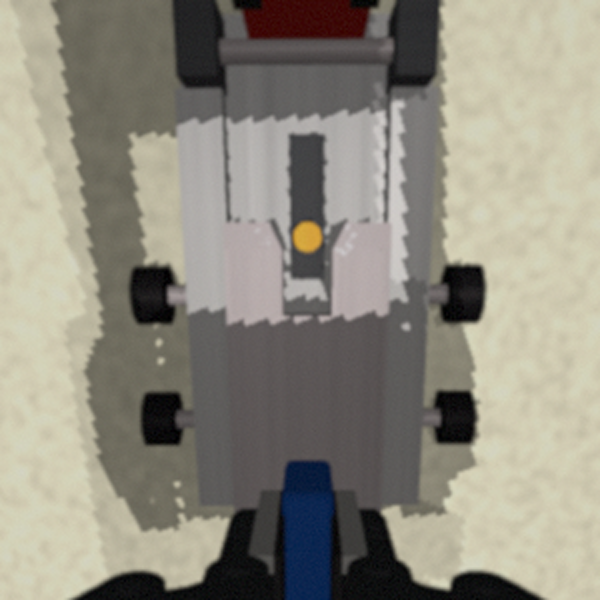

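The pin is at (307,237), inside the notch mouth with the notch bottom at (307,315), and laterally centred.

```bash
python3 - <<'E'
from h import *
s=state();c=get_calibration("wrist");R_=rot(s);p=s["tool_pos"]
L=lambda uv,z:((unproj(c,(np.array(uv)+.5)/2-.5+[130,0],z)-p)@R_*1000).round(1)
print("notch/ blade corners",L([[284,313],[330,313],[228,222],[388,222],[232,480],[382,480]],p[2]-.026),"pin",L([[307.5,237]],.026))
print("channel inner",L([[226,70],[386,70]],.024),"outer",L([[178,110],[203,480],[437,110],[419,480]],.024))
E
```

```text
notch/ blade corners [[ 54.2  -5.9  25.8]
 [ 54.2   5.3  25.8]
 [ 75.4 -18.9  25.7]
 [ 75.4  18.8  25.7]
 [ 10.3 -20.2  26. ]
 [ 10.3  19.6  26. ]] pin [[72.5 -0.1 50.8]]
channel inner [[114.8 -21.5  52.6]
 [114.7  20.5  52.6]] outer [[105.2 -34.7  52.7]
 [ -0.6 -33.1  53. ]
 [105.2  34.4  52.7]
 [ -0.6  34.9  53. ]]
```

Request:
apply_moves --targets '[{"translation":[0.03,0,0.12],"twist":0,"hand":0},{"translation":[0.02,0,0.12],"twist":0,"hand":0},{"translation":[0,0,0],"twist":0,"hand":0},{"translation":[0,0,0],"twist":0,"hand":0},{"translation":[0,0,0.02],"twist":0,"hand":0},{"translation":[0,0,0],"twist":0,"hand":0}]'

```text
time: 9.45
tool_pos: [0.6297, -0.1232, 0.0485]
tool_rot: [-0.0, 0.185, 0.983, 0.0]
contact_force: [-1.0, -0.0, -2.2]
gripper_width: 0.125
grasp_force: 61.2
```

Request:
apply_moves --targets '[{"translation":[0,0,0.01],"twist":0,"hand":0},{"translation":[0,0,0],"twist":0,"hand":0}]'

```text
time: 9.65
tool_pos: [0.63, -0.1233, 0.0483]
tool_rot: [0.0, 0.185, 0.983, -0.0]
contact_force: [-0.4, -0.4, 0.2]
gripper_width: 0.122
grasp_force: 61.4
```

Request:
apply_moves --targets '[{"translation":[0,0,0.01],"twist":0,"hand":0},{"translation":[0,0,0],"twist":0,"hand":0}]'

```text
time: 9.85
tool_pos: [0.63, -0.1233, 0.0482]
tool_rot: [-0.0, 0.185, 0.983, -0.0]
contact_force: [-4.4, 1.0, 5.9]
gripper_width: 0.13
grasp_force: 62.3
```

Request:
apply_moves --targets '[{"translation":[0.02,0,-0.007],"twist":0,"hand":0},{"translation":[0.02,0,0],"twist":0,"hand":0},{"translation":[0.01,0,0],"twist":0,"hand":0},{"translation":[0,0,0],"twist":0,"hand":0},{"translation":[0,0,0],"twist":0,"hand":0}]'

```text
time: 10.35
tool_pos: [0.6258, -0.1216, 0.0482]
tool_rot: [0.001, 0.185, 0.983, -0.0]
contact_force: [2.1, -0.3, 3.1]
gripper_width: 0.128
grasp_force: 61.7
```

Request:
apply_moves --targets '[{"translation":[0.01,0,0],"twist":0,"hand":0},{"translation":[0,0,0],"twist":0,"hand":0}]'

```text
time: 10.55
tool_pos: [0.625, -0.1213, 0.0482]
tool_rot: [0.001, 0.185, 0.983, -0.0]
contact_force: [3.1, -0.6, 3.7]
gripper_width: 0.126
grasp_force: 61.8
```

Request:
apply_moves --targets '[{"translation":[0.008,0,0],"twist":0,"hand":0},{"translation":[0,0,0],"twist":0,"hand":0}]'

```text
time: 10.75
tool_pos: [0.6242, -0.121, 0.0482]
tool_rot: [0.001, 0.185, 0.983, -0.0]
contact_force: [4.5, -1.0, 3.8]
gripper_width: 0.123
grasp_force: 61.9
```

Request:
apply_moves --targets '[{"translation":[0.006,0,0],"twist":0,"hand":0},{"translation":[0,0,0],"twist":0,"hand":0},{"translation":[0,0,0],"twist":0,"hand":0}]'

```text
time: 11.05
tool_pos: [0.6236, -0.1208, 0.0482]
tool_rot: [0.001, 0.185, 0.983, -0.0]
contact_force: [3.9, -1.5, 5.2]
gripper_width: 0.122
grasp_force: 62.1
```

Request:
apply_moves --targets '[{"translation":[0.005,0,0],"twist":0,"hand":0},{"translation":[0,0,0],"twist":0,"hand":0},{"translation":[0,0,0],"twist":0,"hand":0}]'

```text
time: 11.35
tool_pos: [0.6232, -0.1206, 0.0482]
tool_rot: [0.001, 0.185, 0.983, -0.0]
contact_force: [4.5, -2.2, 5.2]
gripper_width: 0.127
grasp_force: 62.2
```

Request:
apply_moves --targets '[{"translation":[0.004,0,-0.005],"twist":0,"hand":0},{"translation":[0,0,0],"twist":0,"hand":0},{"translation":[0,0,0],"twist":0,"hand":0}]'

```text
time: 11.65
tool_pos: [0.6222, -0.1202, 0.0482]
tool_rot: [0.0, 0.185, 0.983, -0.0]
contact_force: [3.8, -2.5, 4.8]
gripper_width: 0.124
grasp_force: 62.1
```

```bash
python3 - <<'E'
from h import *
s=state();c=get_calibration("wrist");a=grab_frame("wrist");cv2.imwrite("pics/w5.png",cv2.resize(a[60:240,170:410,::-1],(800,600),interpolation=cv2.INTER_CUBIC))
R_=rot(s);p=s["tool_pos"];print(p,R_[2].round(4),R_.T@s["contact_force"])
E
```

```text
[ 0.62215913 -0.12021927  0.04819437] [-0. -0. -1.] [-4.42251964 -0.92870686 -4.80768117]
```

View pics/w5.png

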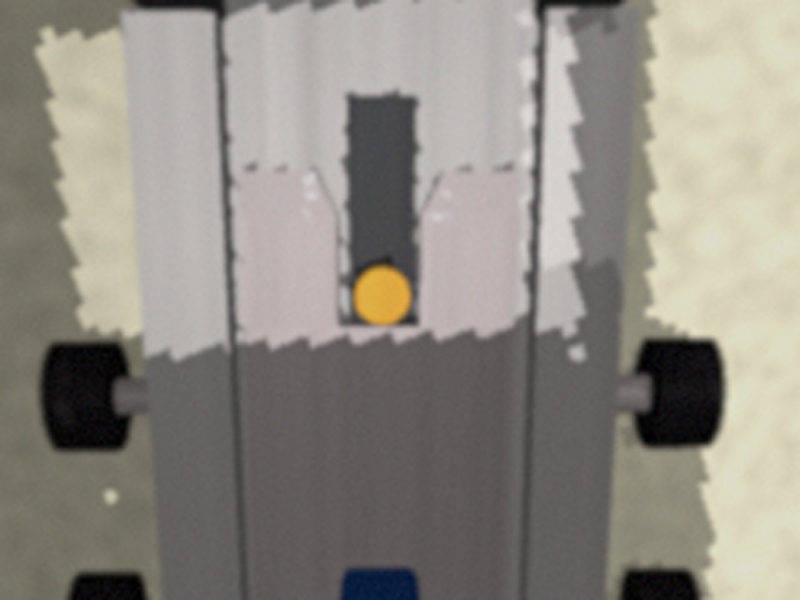

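The pin circle's lower edge is at (382,325) and the notch bottom at row 325, so they are nearly touching. I'll work out the gap with parallax corrected.

```bash
python3 - <<'E'
from h import *
s=state();c=get_calibration("wrist");R_=rot(s);p=s["tool_pos"]
L=lambda uv,z:((unproj(c,(np.array(uv)+.5)*.3-.5+[170,60],z)-p)@R_*1000).round(2)
print(L([[342,324],[418,324]],.022),"pin",L([[382,295],[382,325],[382,265]],.026))
E
```

```text
[[53.86 -5.66 26.2 ]
 [53.85  5.54 26.2 ]] pin [[58.36  0.22 22.2 ]
 [54.13  0.22 22.2 ]
 [62.53  0.22 22.2 ]]
```

Request:
apply_moves --targets '[{"translation":[0.003,0,0],"twist":0,"hand":0},{"translation":[0,0,0],"twist":0,"hand":0},{"translation":[0,0,0],"twist":0,"hand":0}]'

```text
time: 12.0
tool_pos: [0.622, -0.1202, 0.0482]
tool_rot: [0.0, 0.185, 0.983, -0.0]
contact_force: [4.4, -2.4, 4.6]
gripper_width: 0.123
grasp_force: 62.1
```

Request:
apply_moves --targets '[{"translation":[0.005,0,0],"twist":0,"hand":0},{"translation":[0,0,0],"twist":0,"hand":0},{"translation":[0,0,0],"twist":0,"hand":0}]'

```text
time: 12.3
tool_pos: [0.6215, -0.12, 0.0482]
tool_rot: [0.0, 0.185, 0.983, -0.0]
contact_force: [4.6, -2.6, 4.5]
gripper_width: 0.127
grasp_force: 62.1
```

Request:
apply_moves --targets '[{"translation":[0.004,0,0],"twist":0,"hand":0},{"translation":[0,0,0],"twist":0,"hand":0},{"translation":[0,0,0],"twist":0,"hand":0}]'

```text
time: 12.6
tool_pos: [0.6214, -0.1199, 0.0483]
tool_rot: [0.001, 0.185, 0.983, -0.0]
contact_force: [5.3, -2.4, 4.6]
gripper_width: 0.127
grasp_force: 62.0
```

Request:
apply_moves --targets '[{"translation":[0.004,0,0],"twist":0,"hand":0},{"translation":[0,0,0],"twist":0,"hand":0},{"translation":[0,0,0],"twist":0,"hand":0}]'

```text
time: 12.9
tool_pos: [0.6213, -0.1199, 0.0482]
tool_rot: [0.001, 0.185, 0.983, -0.0]
contact_force: [6.7, -2.8, 3.8]
gripper_width: 0.124
grasp_force: 61.9
```

Request:
apply_moves --targets '[{"translation":[0.004,0,0],"twist":0,"hand":0},{"translation":[0,0,0],"twist":0,"hand":0},{"translation":[0,0,0],"twist":0,"hand":0}]'

```text
time: 13.2
tool_pos: [0.6212, -0.1199, 0.0482]
tool_rot: [0.001, 0.185, 0.983, -0.0]
contact_force: [8.0, -3.3, 2.4]
gripper_width: 0.125
grasp_force: 61.7
```

Request:
apply_moves --targets '[{"translation":[0.004,0,0],"twist":0,"hand":0},{"translation":[0.002,0,0],"twist":0,"hand":0},{"translation":[0,0,0],"twist":0,"hand":0},{"translation":[0,0,0],"twist":0,"hand":0},{"translation":[0,0,0],"twist":0,"hand":0},{"translation":[0,0,0],"twist":0,"hand":0}]'

```text
time: 13.8
tool_pos: [0.6211, -0.1199, 0.0484]
tool_rot: [0.002, 0.185, 0.983, -0.0]
contact_force: [9.5, -3.7, 1.3]
gripper_width: 0.127
grasp_force: 61.7
```

Blade is home, with about 8 N net on the pin. I'll ease off a little, release and lift.

Request:
apply_moves --targets '[{"translation":[-0.004,0,0],"twist":0,"hand":0},{"translation":[0,0,0],"twist":0,"hand":0.4},{"translation":[0,0,0],"twist":0,"hand":0.4},{"translation":[0,0,0],"twist":0,"hand":0.4},{"translation":[0,0,0],"twist":0,"hand":0.4}]'

```text
time: 14.3
tool_pos: [0.6187, -0.1189, 0.0467]
tool_rot: [-0.002, 0.185, 0.983, 0.0]
contact_force: [0.2, -0.6, -0.7]
gripper_width: 0.404
grasp_force: 0.0
```

Request:
apply_moves --targets '[{"translation":[0,0,-0.1],"twist":0,"hand":0.4},{"translation":[0,0,-0.3],"twist":0,"hand":0.4},{"translation":[0,0,-0.4],"twist":0,"hand":0.4},{"translation":[0,0,-0.35],"twist":0,"hand":0.2},{"translation":[0,0,0],"twist":0,"hand":0},{"translation":[0,0,0],"twist":0,"hand":0},{"translation":[0,0,0],"twist":0,"hand":0}]'

```text
time: 15.0
tool_pos: [0.6192, -0.1191, 0.1618]
tool_rot: [-0.001, 0.185, 0.983, 0.0]
contact_force: [0.1, 0.2, -0.9]
gripper_width: -0.0
grasp_force: 0.0
```

```bash
python3 - <<'E'
from h import *
s=state();c=get_calibration("wrist");a=grab_frame("wrist");cv2.imwrite("pics/w6.png",cv2.resize(a[:360,120:440,::-1],(533,600),interpolation=cv2.INTER_CUBIC))
R_=rot(s);p=s["tool_pos"];print(p,s["gripper_width"],R_[2].round(4))
O=np.array([.580,-.103,0]);hx=np.array([np.cos(2.7705),np.sin(2.7705),0]);print("holder x,y",(p-O)@hx,(p-O)@np.array([-hx[1],hx[0],0]))
E
```

```text
[ 0.61920883 -0.11913329  0.16183146] -0.00045365080674638107 [ 2.4e-03 -2.0e-04 -1.0e+00]
holder x,y -0.042390431923648685 0.0008166688157786803
```

View pics/w6.png

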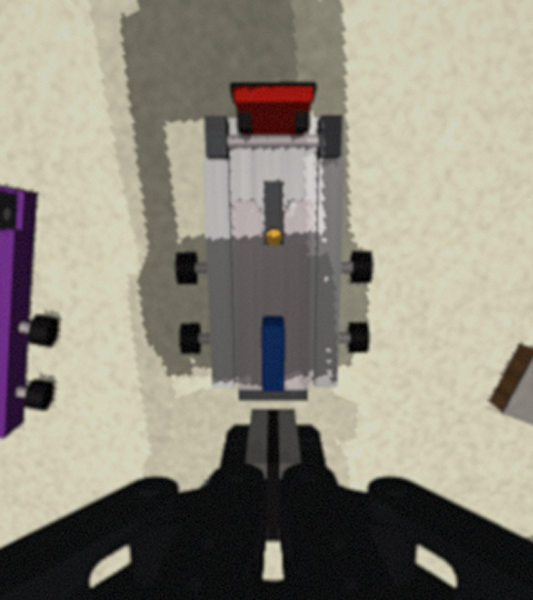

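The blade sits in the channel with the pin (274,236) at the notch bottom. The clamp stands open, its tip edge at row 84. I'll check the geometry before the clamp move.

```bash
python3 - <<'E'
from h import *
s=state();c=get_calibration("wrist");R_=rot(s);p=s["tool_pos"]
L=lambda uv,z:((unproj(c,(np.array(uv)+.5)*.6-.5+[120,0],z)-p)@R_*1000).round(1)
print("end(-70)",L([[220,384],[325,384]],.024),"ear near top(50)",L([[216,157],[330,157]],.036),"ear far(68)",L([[216,117],[330,117]],.036))
print("pin",L([[274,236]],.026),"notchbottom",L([[274,243]],.022),"clamp tip edge",L([[233,84],[315,84]],.08))
E
```

```text
end(-70) [[-24.9 -29.5 137.1]
 [-25.   28.8 137.1]] ear near top(50) [[ 92.3 -26.7 125.5]
 [ 92.3  26.7 125.5]] ear far(68) [[109.6 -26.2 125.6]
 [109.6  26.2 125.5]]
pin [[ 55.4   0.5 135.4]] notchbottom [[ 51.7   0.5 139.3]] clamp tip edge [[113.8 -14.9  81.6]
 [113.7  15.6  81.6]]
```

Request:
apply_moves --targets '[{"translation":[0.4,0,0],"twist":0,"hand":0},{"translation":[0.4,0,0],"twist":0,"hand":0},{"translation":[0.4,0,0],"twist":0,"hand":0},{"translation":[0.22,0,0],"twist":0,"hand":0},{"translation":[0,0,0.3],"twist":0,"hand":0},{"translation":[0,0,0.3],"twist":0,"hand":0},{"translation":[0,0,0.22],"twist":0,"hand":0},{"translation":[0,0,0],"twist":0,"hand":0}]'

```text
time: 15.85
tool_pos: [0.4838, -0.0667, 0.0759]
tool_rot: [-0.005, 0.185, 0.983, 0.001]
contact_force: [-1.2, -0.4, 0.2]
gripper_width: 0.0
grasp_force: 0.0
```

```bash
cat >> h.py <<'E'
def hold():
    s=state();p=s["tool_pos"];O=np.array([.580,-.103,0]);hx=np.array([np.cos(2.7705),np.sin(2.7705),0])
    x=(p-O)@hx*1000;print("t",s["time"],"corner x,z mm",x-11,p[2]*1000-22,"y",(p-O)@[-hx[1],hx[0],0],"F tool",rot(s).T@s["contact_force"])
E
python3 -c "from h import *;hold()"
```

```text
t 15.85 corner x,z mm 91.87229316050988 53.924825006131556 y 0.0010465612753064596 F tool [ 0.95681068 -0.84272594 -0.21252592]
```

Request:
apply_moves --targets '[{"translation":[-0.1,0,-0.06],"twist":0,"hand":0},{"translation":[-0.1,0,0],"twist":0,"hand":0},{"translation":[-0.08,0,0],"twist":0,"hand":0},{"translation":[-0.07,0,0],"twist":0,"hand":0},{"translation":[-0.06,0,0],"twist":0,"hand":0},{"translation":[-0.06,0,0],"twist":0,"hand":0},{"translation":[0,0,0],"twist":0,"hand":0}]'

```text
time: 16.55
tool_pos: [0.5322, -0.0853, 0.0869]
tool_rot: [0.0, 0.185, 0.983, -0.0]
contact_force: [0.1, -0.7, -0.0]
gripper_width: -0.0
grasp_force: 0.0
```

```bash
python3 -c "from h import *;hold()"
```

```text
t 16.55 corner x,z mm 40.004277349043164 64.86107699817543 y 0.0008435054204703613 F tool [-0.38407987 -0.65078978  0.01206715]
```

Request:
apply_moves --targets '[{"translation":[-0.05,0,0.04],"twist":0,"hand":0},{"translation":[-0.04,0,0.05],"twist":0,"hand":0},{"translation":[-0.04,0,0.05],"twist":0,"hand":0},{"translation":[-0.04,0,0.05],"twist":0,"hand":0},{"translation":[-0.03,0,0.04],"twist":0,"hand":0},{"translation":[0,0,0],"twist":0,"hand":0}]'

```text
time: 17.15
tool_pos: [0.5498, -0.0921, 0.0629]
tool_rot: [-0.001, 0.185, 0.983, 0.0]
contact_force: [-0.1, -1.2, 0.5]
gripper_width: -0.002
grasp_force: 0.0
```

```bash
python3 - <<'E'
from h import *
hold();a=grab_frame("wrist");cv2.imwrite("pics/w7.png",np.vstack([cv2.resize(a[60:360,130:430,::-1],(500,300)),cv2.resize(grab_frame("side")[215:275,290:390,::-1],(500,300))]))
E
```

```text
t 17.15 corner x,z mm 21.070820896208183 40.90832968453999 y 0.0008262529957437266 F tool [-0.36452629 -1.09699592 -0.50462451]
```

View pics/w7.png

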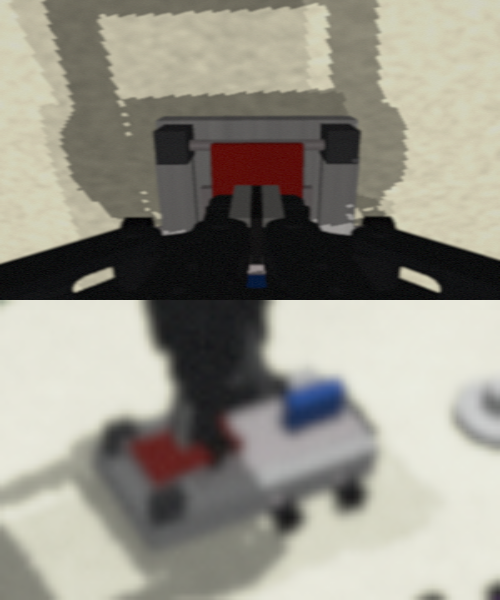

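The red clamp lies nearly level under the fingers (wrist crop around (255,170), side crop around (190,455)), with the blade beneath it. I'll press down gently.

Request:
apply_moves --targets '[{"translation":[0,0,0.02],"twist":0,"hand":0},{"translation":[0,0,0.01],"twist":0,"hand":0},{"translation":[0,0,0],"twist":0,"hand":0}]'

```text
time: 17.55
tool_pos: [0.5501, -0.0921, 0.061]
tool_rot: [-0.0, 0.185, 0.983, 0.0]
contact_force: [0.4, 0.2, 0.4]
gripper_width: -0.001
grasp_force: 0.1
```

Request:
apply_moves --targets '[{"translation":[0,0,0.01],"twist":0,"hand":0},{"translation":[0,0,0],"twist":0,"hand":0},{"translation":[0,0,0],"twist":0,"hand":0}]'

```text
time: 17.85
tool_pos: [0.5503, -0.0922, 0.0602]
tool_rot: [0.0, 0.185, 0.983, -0.0]
contact_force: [1.1, 0.3, 0.8]
gripper_width: 0.003
grasp_force: 0.4
```

Request:
apply_moves --targets '[{"translation":[0,0,0.01],"twist":0,"hand":0},{"translation":[0,0,0],"twist":0,"hand":0},{"translation":[0,0,0],"twist":0,"hand":0}]'

```text
time: 18.15
tool_pos: [0.5506, -0.0923, 0.0595]
tool_rot: [0.0, 0.185, 0.983, -0.0]
contact_force: [-1.0, 0.1, 2.6]
gripper_width: -0.005
grasp_force: 1.7
```

Request:
apply_moves --targets '[{"translation":[0,0,0.01],"twist":0,"hand":0},{"translation":[0,0,0],"twist":0,"hand":0},{"translation":[0,0,0],"twist":0,"hand":0}]'

```text
time: 18.45
tool_pos: [0.5506, -0.0923, 0.0594]
tool_rot: [0.0, 0.185, 0.983, -0.0]
contact_force: [-3.1, 0.1, 10.1]
gripper_width: -0.006
grasp_force: 4.4
```

Firm stop at tip z = 37.4 mm, which is the closed height. I'll lift clear and check.

Request:
apply_moves --targets '[{"translation":[0,0,0],"twist":0,"hand":0},{"translation":[0,0,-0.1],"twist":0,"hand":0},{"translation":[0,0,-0.3],"twist":0,"hand":0},{"translation":[0,0,-0.4],"twist":0,"hand":0},{"translation":[-0.4,0,-0.2],"twist":0,"hand":0},{"translation":[-0.4,0,0],"twist":0,"hand":0},{"translation":[0,0,0],"twist":0,"hand":0},{"translation":[0,0,0],"twist":0,"hand":0}]'

```text
time: 19.25
tool_pos: [0.6244, -0.1211, 0.157]
tool_rot: [-0.001, 0.185, 0.983, 0.0]
contact_force: [0.4, 0.6, 0.2]
gripper_width: -0.004
grasp_force: 0.0
```

```bash
python3 - <<'E'
from h import *
hold();s=state();c=get_calibration("wrist");a=grab_frame("wrist")
cv2.imwrite("pics/w8.png",cv2.resize(a[60:300,160:400,::-1],(600,600),interpolation=cv2.INTER_CUBIC))
E
```

```text
t 19.25 corner x,z mm -58.93488868183103 134.99421523677026 y 0.0008054752447688961 F tool [-0.17542224  0.69189123 -0.15365306]
```

View pics/w8.png

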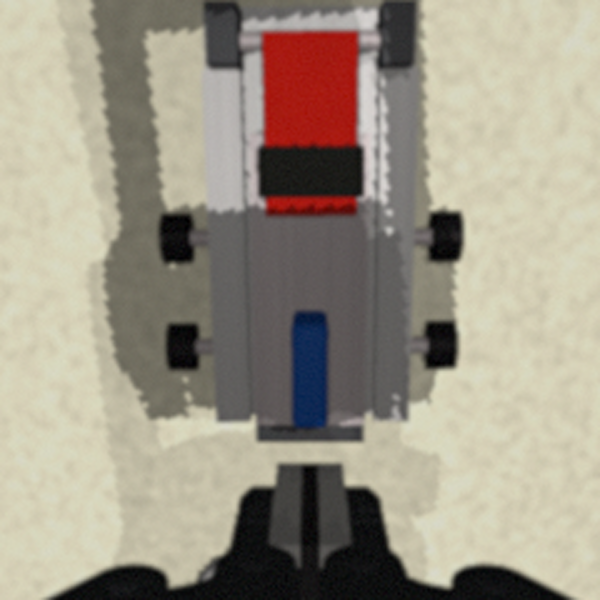

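The clamp is level over the blade, its pad at (311,172). The blade lies straight, with its end at row 439. Last check: that it hasn't slipped since the clamp was closed.

```bash
python3 - <<'E'
from h import *
s=state();c=get_calibration("wrist");R_=rot(s);p=s["tool_pos"]
L=lambda uv,z,dz=0:((unproj(c,uv,z-dz)-p)@R_*1000).round(1)
a=lambda k:(np.array(k)+.5)/2.5-.5+[160,60]
b=lambda k:(np.array(k)+.5)*.6-.5+[120,0]
dz=.1618-p[2]
for f,d,k in((a,0,[[310,439],[310,420],[310,312]]),(b,dz,[[273,398],[273,384],[273,317]])):
  e,h,r=[L([f(q)],z,d)[0,0] for q,z in zip(k,(.020,.024,.046))];print("blade end-holder end",e-h,"rib front-holder end",r-h)
E
```

```text
blade end-holder end -8.899999999999999 rib front-holder end 44.2
blade end-holder end -9.900000000000002 rib front-holder end 42.9
```

```bash
python3 -c "
from plant import *
print(job_done())"
```

```text
the job is handed in; nothing more can be done
None
```

The job is handed in: blade pressed home against the pin at an estimated 8 N, red clamp closed on it, no slip beyond about 1 mm of picture reading error, and the arm clear at about 19 s on the clock; the hand-in gave no verdict.

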